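Zero the balance and point out the sample to weigh

TASK

Zero the laboratory balance by pressing its round key right down and letting it come up again, leaving the long power key alone. Then show the bench camera what is to be weighed and where: with the hand pointing straight down, hold the fingertips 2 to 3 cm above the middle of the cap of the shortest of the three blue-capped jars on the tray for about two seconds, then likewise above the middle of the balance's empty pan, without touching the jars or the pan and without pointing close over either of the other jars. Finish with the hand raised well clear above the height of the tallest jar, everything else left where it stood.

Things in the scene. Friction and masses are not known exactly. Their poses are not given: they have to be found in the camera images.
- zero_key (a joint): travel of the balance's round key, m: 0 up, 0.006 fully down; springs back up; about 1.2 N to start it and 4 N to hold it fully down
- zero_key_top (a point): centre of the top of the round key (28 mm across, white, in a 44 mm round grey collar; stands 10 mm proud of the collar, whose top is 58 mm above the table). On the balance's front deck, on the left as seen from the robot; moves straight down when pressed
- power_key (a joint): travel of the balance's long power key, m: 0 up, 0.006 fully down; must stay up
- power_key_top (a point): centre of the top of the long power key (22 by 50 mm, white, in a 36 by 66 mm grey collar), 95 mm to the right of the round key on the same deck, top 68 mm above the table
- balance: low white balance, 280 mm front to back, 200 mm wide, fixed to the table; origin on the table under its centre, x away from its front (keys to pan), y to its left, z up. Deck with the keys 46 mm high, display hood 61 mm, pan top 74 mm. The two keys lie 100 mm in front of the origin, the pan's centre 60 mm behind it
- pan: round flat steel weighing pan, 124 mm across, 4 mm thick, on the balance, empty, rigid; origin at the centre of its underside
- pan_centre (a point): centre of the top of the pan, 74 mm above the table; z up
- tray: flat steel sample tray, 190 by 360 mm with a 12 mm rim, fixed; origin on the table under its centre; the jars stand in a rough row along its y, some 115 mm apart, in any order
- jar_short: screw-capped clear glass jar, 58 mm across and 70 mm tall including its blue cap (52 mm across, 16 mm tall); loose, stands upright on the tray (its foot 6 mm above the table). The shortest. Origin at the centre of its underside, z up
- cap_short (a point): centre of the top of the shortest jar's cap, 76 mm above the table; z up
- jar_middle: screw-capped clear glass jar, 58 mm across and 95 mm tall including its blue cap (52 mm across, 16 mm tall); loose, stands upright on the tray (its foot 6 mm above the table). The middle-sized one. Origin at the centre of its underside
- cap_middle (a point): centre of the top of the middle jar's cap, 101 mm above the table; z up
- jar_tall: screw-capped clear glass jar, 58 mm across and 120 mm tall including its blue cap (52 mm across, 16 mm tall); loose, stands upright on the tray (its foot 6 mm above the table). The tallest. Origin at the centre of its underside
- cap_tall (a point): centre of the top of the tallest jar's cap, 126 mm above the table; z up
- beaker: bystander: small open glass beaker, 42 mm across, 50 mm tall, loose on the robot's side of the tray; origin at the centre of its underside
- spatula: bystander: flat steel lab spatula 146 mm long, 5 mm thick, lying on the robot's side of the tray along its y; origin at the middle of its underside
- spare_cap: bystander: spare blue cap lying on the table just in front of the tray, 52 mm across, 16 mm tall; origin at the centre of its underside
- vial: bystander: small white-capped glass vial, 28 mm across, 55 mm tall, loose on the robot's side of the tray; origin at the centre of its underside
- weight: bystander: brass calibration weight with a knob, 26 mm across, 36 mm tall, standing on the table just in front of the tray; origin at the centre of its underside
Mind the look-alikes: they are no part of the job. What is shaped like the jar_short but purple is not meant.

How it is judged (in metres and radians):
On the way, in this order (a step that is already met when the one before it is completed fails the run):
1. the round key is pressed down (value of joint zero_key above 0.0045 m and contact force between the fingers and balance above 0.5 N), for 0.05 s.
2. the round key has come up again and the fingertips stay just above the middle of the shortest jar's cap, within 25 mm sideways, for 1.5 s (horizontal distance between the grasp point and cap_short below 0.025 m and z of the grasp point in the frame of cap_short between 0.022 and 0.08 m and value of joint zero_key below 0.0015 m), for 1.5 s.
3. the fingertips stay just above the middle of the pan, within 30 mm sideways, for 1.5 s (horizontal distance between the grasp point and pan_centre below 0.03 m and z of the grasp point in the frame of pan_centre between 0.022 and 0.08 m), for 1.5 s.
At the end, for the whole second after the job is handed in: both keys are up, the hand is raised so that the point between its finger pads is more than 165 mm above the table, the three jars stand upright and at rest within 8 mm of where they began, and every bystander is within 20 mm of where it began (height (world z) of the grasp point above 0.165 m and value of joint each of zero_key, power_key below 0.0015 m and distance of each of jar_short, jar_middle, jar_tall from where it was at the start of the episode below 0.008 m and distance of each of beaker, spatula, spare_cap, vial, weight from where it was at the start of the episode below 0.02 m and angle between each of jar_short, jar_middle, jar_tall's own z axis and vertical below 0.1 rad and linear speed of each of jar_short, jar_middle, jar_tall below 0.01 m/s); the robot touches nothing.
It fails at once if a jar or the pan is touched by the hand or arm (contact force between any of the fingers, the arm and jar_short above 0.3 N or contact force between any of the fingers, the arm and jar_middle above 0.3 N or contact force between any of the fingers, the arm and jar_tall above 0.3 N or contact force between any of the fingers, the arm and pan above 0.3 N).
It fails at once if a jar is moved or lifted (over 8 mm) (distance of any of jar_short, jar_middle, jar_tall from where it was at the start of the episode above 0.008 m).
It fails at once if the long power key is pressed (over 2.5 mm) (value of joint power_key above 0.0025 m).
It fails at once if the fingertips come close over the cap of one of the two other jars (less than about 4 cm above it) ((horizontal distance between the grasp point and cap_middle below 0.02 m and z of the grasp point in the frame of cap_middle between 0 and 0.06 m) or (horizontal distance between the grasp point and cap_tall below 0.02 m and z of the grasp point in the frame of cap_tall between 0 and 0.06 m)).
It fails at once if a bystander is moved or lifted (over 20 mm) (distance of any of beaker, spatula, spare_cap, vial, weight from where it was at the start of the episode above 0.02 m).
It also fails if it takes over 61 s, if anything falls off the work surface, if the arm or the gripper's body presses on something with over 40 N, if the wrist force passes 120 N, or if a joint passes its speed limit or range.

ROBOT

A 6-joint arm with a two-finger parallel gripper is mounted at the origin on the work surface. World frame = base frame: x ahead of the robot, y to its left, z up, the work surface at z = 0. Lengths are in mm, angles in degrees, forces in N, time in s.
With the tool pointing down it reaches from about 350 to 850 mm from the base axis. Payload 8.1 kg.
Tool frame: the origin (TCP) lies at the very end of the fingers, on their centre line; the grasp point (between the pads) lies 19 mm behind it; z points along the fingers, y is the line along which they close (so a half turn about z gives the same grasp; the last joint's range is limited). The gripper opens to 85 mm and grips with 20 to 120 N. Pads are 22 mm wide; open, the fingers measure 114 mm over their backs; the gripper's body (76 mm by 85 mm) begins 54 mm behind the grasp point. The pads swing forward as they close: fully open they stand 13 mm farther back than shut.
Start: joints at [71.883, 7.471, 85.268, -0, 87.261, -4.893], TCP at [137.231, 584.1, 231.292] pointing down, gripper open.
Joint ranges: [-169.43, 169.43], [-51.17, 129.36], [1.28, 143.12], [-76.62, 256.62], [0, 156.53], [-152.29, 152.29]. Speed limits (degrees/s): [136.94, 136.94, 159.86, 180, 180, 180].

INTERFACE

Orientations are given as [roll, pitch, yaw] about the fixed x, y, z axes, in that order (R = Rz(yaw) Ry(pitch) Rx(roll)).
In Python, from bench import sense, eyes, job, models gives the robot as it stands. The module is installed in compiled form; this text tells all that it offers.
- The arm moves only by the tool apply_moves, never from a script. Its argument "rows" is a list of rows, each a list of 6 numbers: the shift along the tool's x, y, z in mm, then the turn, a rotation vector about the tool's x, y, z in rad. In form: [[dx, dy, dz, rx, ry, rz], ...]. A call has exactly 5 rows; each row shifts and turns the commanded pose from where the row before left it, along the tool's axes as they then stand; what a row does not reach is not made up. A row lasts 1/8 s, in which the tool goes at most 62.5 mm and 10.7 degrees, less where a joint would pass 70% of its speed; a pose out of reach is approached as far as the arm can. A call is refused whole if a number of a shift passes 62.5 or a number of a turn 0.188, either way. A call with a gripper value outside its range is refused whole. "fingers" is the finger opening in mm, from 0 to 85.4, set as the call begins (left out, the last holds). The fingers move at their own pace and stop on an object; "grip_force" is the grip in N (left out, the last holds). Time passes only in rows, so rows that do not move let the fingers close, or fill a call up. It gives the time, the measured TCP pose, the force, the opening and the grip force at its end, in the units of the state.
- sense(): the state, without advancing time (a new reading comes with each control period).
- eyes.snapshot(name): name is "scene" or "top" or "wrist"; returns (picture, depth): 384x512x3 uint8, red, green, blue; 384x512 float32, mm along the optical axis (not along the pixel's ray), 0 where there is no reading.
- eyes.get_calibration(name): a dict with "intrinsics" (3x3 intrinsics, pixels), "D" ([k1, k2, p1, p2, k3] as OpenCV has them; the pictures are not rectified), "R" (3x3) and "t" (3): a world point X has camera coordinates R X + t; the wrist camera has in their place "mount" (4x4, takes a point from camera to tool coordinates, whose origin is the TCP and whose axes are the flange's). Camera axes: x right, y down, z forward; pixel columns grow to the right and rows downward; lengths in mm; the calibration is good to about 2 mm. A picture is of the moment at which its call begins: read the wrist's pose just before it. get_calibration takes no time and is no camera call.
- job.hand_in(): hands the job in; it is judged then, once.
Trained networks look in the newest picture that a camera, given by its name, has taken for a name from the list of things; names that differ only in an ending like _2 or _b are one class to them, and where a whole thing is asked for, a point or a joint stands for the part that bears it (a point fixed in the world has none). Each returns a list of dicts, best first, with "confidence" (0 to 1); they miss things now and then, are a little off and sometimes report something else, mostly with a low value. They report only what shows in the picture. A call takes as long as a camera call. They do not tell look-alikes from the thing itself.
- models.boxes_of(name, camera): "xyz" ([x, y, z] in mm, in world coordinates, good to about 4 mm: the middle of the surface that is visible of it).
- models.cut_out(name, camera): "pixels" (384x512 bool, what is visible of it).
- models.place_of(name, camera): "xyz" ([x, y, z] in mm, in world coordinates, good to about 4 mm: a listed point, or the origin of a listed thing).
The state is a dict: "time": time; "joint_pos": joint angles; "qd": joint speeds; "joint_efforts": joint torques, N m; "tool_pos": TCP position; "tcp_rot": TCP orientation; "ft_force": force on the tool from outside, world axes, zero at the start; "wrist_torque": the same for the moment, N m; "finger_gap": finger opening in mm; "grip_force": force on a finger pad.
Only numpy, scipy, OpenCV 4.12 (cv2) and the standard library are available. Lean on these libraries where they do the work, as an engineer would, in place of code of your own. Each camera call takes 0.05 s, during which the arm holds its last target. There are 200 camera calls.

## Working session

There is one attempt and no reset: what is moved stays moved. The work goes in short steps, Python scripts to look and compute and a tool call to move; the robot and the scene stay as the last step left them, time stands still between calls to the robot, and variables do not carry over. Pictures are saved under pics/ and viewed, at most 10 in all, crops included, and the job is handed in when it is done.

Besides the shell and the picture viewer there is one more tool, called after ">>>" as name([rows], argument=value, ...), one row to a line, values as JSON. apply_moves: Moves the arm, as the interface text tells. Its arguments: {"type":"object","properties":{"rows":{"type":"array"},"fingers":{"type":"number"},"grip_force":{"type":"number"}},"required":["rows"]}

```bash
mkdir -p pics; cat > h.py <<'E'
from bench import sense, eyes, job, models
import numpy as np, cv2
def save(n,p): cv2.imwrite('pics/'+n+'.png',cv2.cvtColor(p,cv2.COLOR_RGB2BGR))
E
python3 - <<'E'
from h import *
s=sense();print(s['time'],s['tool_pos'],s['tcp_rot'],s['finger_gap'])
for c in("scene","top"):
    p,d=eyes.snapshot(c);save(c,p)
    for n in("zero_key_top","power_key_top","pan_centre","cap_short","cap_middle","cap_tall","tray","beaker"):
        print(c,n,[(np.round(r['xyz']).tolist(),round(r['confidence'],2)) for r in models.place_of(n,c)[:4]])
E
```

```text
0.0 [137.06280208 583.56768035 230.23004102] [-1.79893409e+02 -1.02031832e-02  1.66775235e+02] 85.61659817642679
scene zero_key_top [([421.0, -202.0, 72.0], 0.47)]
scene power_key_top [([443.0, -290.0, 64.0], 0.61), ([543.0, 308.0, 127.0], 0.51)]
scene pan_centre [([582.0, -206.0, 78.0], 0.86)]
scene cap_short [([715.0, 76.0, 77.0], 0.9), ([587.0, 85.0, 77.0], 0.89), ([722.0, -28.0, 74.0], 0.77)]
scene cap_middle [([565.0, 192.0, 102.0], 0.79)]
scene cap_tall [([544.0, 308.0, 125.0], 0.96)]
scene tray [([537.0, 192.0, 3.0], 0.78)]
scene beaker [([460.0, 274.0, 4.0], 0.66)]
top zero_key_top [([418.0, -203.0, 70.0], 0.64)]
top power_key_top [([444.0, -289.0, 67.0], 0.53)]
top pan_centre [([587.0, -206.0, 77.0], 0.57)]
top cap_short [([726.0, -26.0, 71.0], 0.83), ([585.0, 84.0, 76.0], 0.78), ([720.0, 74.0, 70.0], 0.68)]
top cap_middle [([566.0, 193.0, 100.0], 0.68), ([490.0, 103.0, 6.0], 0.59), ([396.0, 143.0, 0.0], 0.4)]
top cap_tall [([546.0, 302.0, 129.0], 0.66)]
top tray [([462.0, 269.0, 7.0], 0.69), ([532.0, 191.0, 3.0], 0.61)]
top beaker [([459.0, 269.0, 5.0], 0.76)]
```

View pics/scene.png

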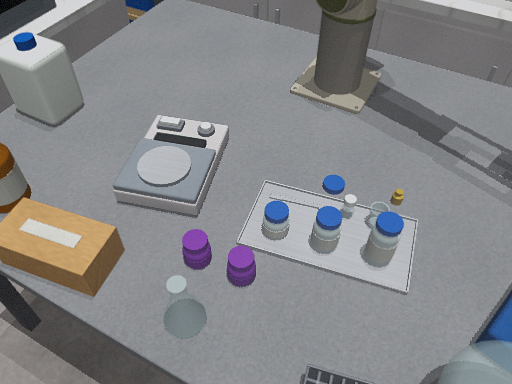

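View pics/top.png

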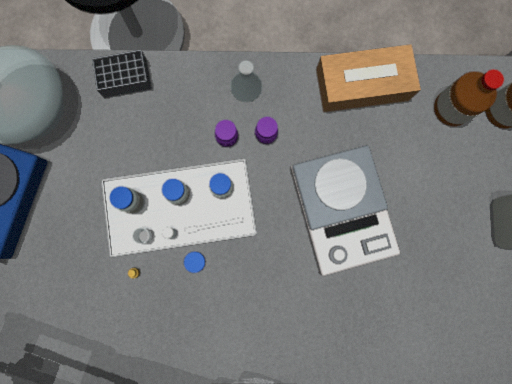

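The jars with blue caps are at scene pixels (276,215), (328,222) and (388,232). The purple look-alikes are at (197,248) and (241,265). The spare cap lies at (334,184). The shortest blue one should be the jar at (276,215), next to the balance. The round key is at (206,128), and the long key at (171,123) is not to be pressed. I'll triangulate these and confirm with a crop.

```bash
cat > tri.py <<'E'
from h import *
P={};I={}
for c in("scene","top"):
    p,d=eyes.snapshot(c);k=eyes.get_calibration(c);I[c]=(p,d,k)
def und(c,uv):
    k=I[c][2];return cv2.undistortPoints(np.array([[uv]],float),np.array(k['intrinsics']),np.array(k['D']))[0,0]
def Pm(c):
    k=I[c][2];return np.c_[np.array(k['R']),np.array(k['t']).reshape(3)]
def tri(a,b):
    X=cv2.triangulatePoints(Pm("scene"),Pm("top"),und("scene",a),und("top",b))[:,0];return X[:3]/X[3]
def deproj(c,mask):
    p,d,k=I[c];v,u=np.nonzero(mask&(d>0));z=d[v,u]
    n=cv2.undistortPoints(np.c_[u,v].astype(float)[:,None],np.array(k['intrinsics']),np.array(k['D']))[:,0]
    return (np.c_[n*z[:,None],z]-np.array(k['t']).reshape(3))@np.array(k['R'])
E
python3 - <<'E'
from tri import *
# blue caps: depth-lifted top faces in each view
for c in I:
    p=I[c][0];h=cv2.cvtColor(p,cv2.COLOR_RGB2HSV)
    m=((h[...,0]>105)&(h[...,0]<125)&(h[...,1]>150)&(h[...,2]>60)).astype(np.uint8)
    n,l,st,ce=cv2.connectedComponentsWithStats(m)
    for i in range(1,n):
        if 80<st[i,4]<1500:
            X=deproj(c,l==i);zt=np.percentile(X[:,2],90);T=X[X[:,2]>zt-6]
            print(c,'blue',ce[i].round(),st[i,4],'top z',zt.round(),'ctr',((T.max(0)+T.min(0))/2).round(),'ext',np.ptp(T,0).round())
    for nm in("zero_key_top","power_key_top","pan_centre"):
        for r in models.cut_out(nm,c)[:2]:
            m=r['pixels'];X=deproj(c,m);v,u=np.nonzero(m)
            print(c,nm,round(r['confidence'],2),m.sum(),u.mean().round(1),v.mean().round(1),np.median(X,0).round(),np.ptp(X,0).round())
p=I['scene'][0]
a=cv2.resize(p[190:290,170:420],None,fx=3.2,fy=3.2,interpolation=3)
b=cv2.resize(p[105:185,120:240],(390,260),interpolation=3);t=I['top'][0]
b2=cv2.resize(t[220:280,310:400],(390,260),interpolation=3)
out=np.zeros((590,800,3),np.uint8);out[:320]=a;out[325:585,:390]=b;out[325:585,400:790]=b2;save('crop',out)
E
```

```text
scene blue [140.   4.] 234 top z -155.0 ctr [ -422. -1107.  -152.] ext [39. 92. 19.]
scene blue [24. 41.] 299 top z 227.0 ctr [ 502. -677.  225.] ext [47. 49.  8.]
scene blue [334. 182.] 264 top z 18.0 ctr [399. 148.  16.] ext [50. 49.  7.]
scene blue [276. 210.] 352 top z 78.0 ctr [585.  84.  76.] ext [49. 49.  7.]
scene blue [329. 216.] 393 top z 102.0 ctr [567. 191. 101.] ext [50. 48.  7.]
scene blue [390. 222.] 436 top z 127.0 ctr [543. 303. 125.] ext [51. 48.  7.]
scene blue [502. 324.] 645 top z 74.0 ctr [606. 542.  72.] ext [93. 38.  9.]
scene zero_key_top 0.51 922 275.5 220.1 [599.  90.  60.] [99. 80. 76.]
scene power_key_top 0.7 166 170.1 120.7 [ 447. -287.   68.] [52. 51. 26.]
scene pan_centre 0.89 1647 163.5 165.0 [ 589. -202.   74.] [123. 123.  17.]
scene pan_centre 0.67 1223 326.2 229.5 [584. 195.  74.] [138.  77. 102.]
top blue [ 15. 189.] 1406 top z 76.0 ctr [545. 569.  75.] ext [255.  91.  10.]
top blue [220. 184.] 330 top z 79.0 ctr [583.  85.  79.] ext [46. 45. 11.]
top blue [173. 189.] 351 top z 104.0 ctr [565. 191. 103.] ext [47. 46. 10.]
top blue [121. 197.] 381 top z 129.0 ctr [542. 303. 127.] ext [48. 51.  9.]
top blue [194. 262.] 330 top z 20.0 ctr [398. 148.  19.] ext [46. 49.  9.]
top zero_key_top 0.67 478 219.9 186.0 [577.  84.  76.] [53. 61. 80.]
top power_key_top 0.47 188 376.7 243.2 [ 445. -288.   69.] [31. 50. 19.]
top pan_centre 0.71 2018 340.1 184.3 [ 584. -202.   75.] [122. 121.  22.]
top pan_centre 0.69 8841 180.1 208.7 [521. 179.   7.] [245. 384. 132.]
```

View pics/crop.png

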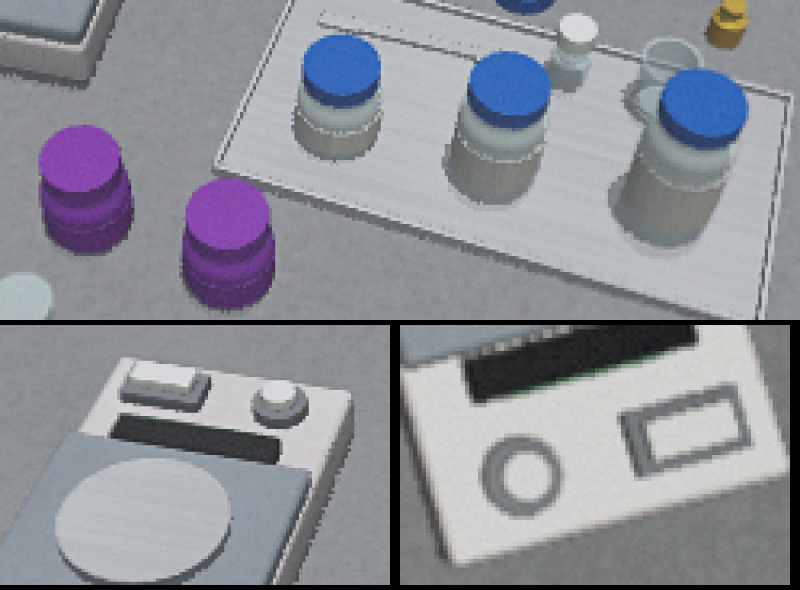

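The crop confirms it. The jar at scene (276,210) has the shortest blue cap, with its top at z≈77 against 102 and 127 for the others, centred at about (584,84). The purple jars at (197,248) and (241,265) are ruled out by colour. The round key top is at scene (206.2,125.6) and top (338.6,254.4).

```bash
cat > to.py <<'E'
import sys
from h import *
from scipy.spatial.transform import Rotation as R
def to(x,y,z):
    s=sense();M=R.from_euler('xyz',s['tcp_rot'],degrees=True).as_matrix()
    return (M.T@(np.array([x,y,z])-s['tool_pos'])).round(1)
if len(sys.argv)>3: 
    s=sense();print(s['time'],s['tool_pos'].round(1),s['tcp_rot'].round(1),to(*map(float,sys.argv[1:4])))
E
python3 - <<'E'
from tri import *
print(tri((206.2,125.6),(338.6,254.4)))
from to import to
print(to(480,300,230),to(470,-100,230)-to(480,300,230),to(420,-203,140)-to(470,-100,230))
E
```

```text
[ 417.38297946 -196.71540631   65.660048  ]
[-398.7 -198.2    1.3] [ -81.8 -391.6    0. ] [  25.1 -111.7   90. ]
```

>>> apply_moves([
  [-40, -20, 0, 0, 0, 0],
  [-40, -20, 0, 0, 0, 0],
  [-40, -20, 0, 0, 0, 0],
  [-40, -20, 0, 0, 0, 0],
  [-40, -20, 0, 0, 0, 0],
], fingers=0)

```text
time: 2.02
tool_pos: [310.0, 440.0, 231.4]
tcp_rot: [180.0, 0.0, 166.8]
ft_force: [0.6, -0.1, 0.1]
finger_gap: -0.3
grip_force: 0.0
```

>>> apply_moves([
  [-40, -20, 0, 0, 0, 0],
  [-40, -20, 0, 0, 0, 0],
  [-40, -20, 0, 0, 0, 0],
  [-40, -20, 0, 0, 0, 0],
  [-40, -20, 0, 0, 0, 0],
])

```text
time: 2.65
tool_pos: [481.9, 296.9, 231.5]
tcp_rot: [180.0, 0.0, 166.8]
ft_force: [1.3, 1.0, 0.2]
finger_gap: -0.2
grip_force: 0.0
```

>>> apply_moves([
  [-8, -40, 0, 0, 0, 0],
  [-8, -40, 0, 0, 0, 0],
  [-8, -40, 0, 0, 0, 0],
  [-8, -40, 0, 0, 0, 0],
  [-8, -40, 0, 0, 0, 0],
])

```text
time: 3.28
tool_pos: [473.9, 92.8, 231.4]
tcp_rot: [180.0, 0.0, 166.8]
ft_force: [-0.5, 0.6, 0.1]
finger_gap: 0.1
grip_force: 0.0
```

>>> apply_moves([
  [-8, -40, 0, 0, 0, 0],
  [-8, -40, 0, 0, 0, 0],
  [-8, -40, 0, 0, 0, 0],
  [-8, -40, 0, 0, 0, 0],
  [-8, -40, 0, 0, 0, 0],
])

```text
time: 3.9
tool_pos: [467.1, -111.1, 231.5]
tcp_rot: [-180.0, 0.0, 166.8]
ft_force: [0.9, 0.2, 0.0]
finger_gap: 0.1
grip_force: 0.0
```

```bash
python3 to.py 418.5 -199 130
```

```text
3.9 [ 467.1 -111.1  231.5] [-180.     0.   166.8] [ 27.3 -96.7 101.5]
```

>>> apply_moves([
  [5.5, -20, 15, 0, 0, 0],
  [5.5, -20, 15, 0, 0, 0],
  [5.5, -20, 15, 0, 0, 0],
  [5.5, -20, 15, 0, 0, 0],
  [5.5, -17, 15, 0, 0, 0],
])

```text
time: 4.53
tool_pos: [417.9, -198.6, 156.0]
tcp_rot: [-180.0, 0.0, 166.8]
ft_force: [0.9, -0.5, 0.2]
finger_gap: -0.1
grip_force: 0.0
```

>>> apply_moves([
  [0, 0, 0, 0, 0, 0],
  [0, 0, 0, 0, 0, 0],
  [0, 0, 0, 0, 0, 0],
  [0, 0, 0, 0, 0, 0],
  [0, 0, 0, 0, 0, 0],
])

```text
time: 5.15
tool_pos: [418.6, -197.7, 156.6]
tcp_rot: [-180.0, 0.0, 166.8]
ft_force: [-0.6, -0.9, -0.1]
finger_gap: -0.1
grip_force: 0.0
```

```bash
python3 - <<'E'
from to import *
s=sense();k=eyes.get_calibration("wrist");p,d=eyes.snapshot("wrist")
print(s['tool_pos'].round(1))
M=R.from_euler('xyz',s['tcp_rot'],degrees=True).as_matrix();m=np.array(k['mount'])
K=np.array(k['intrinsics']);D=np.array(k['D'])
def px(X):
    c=m[:3,:3].T@(M.T@(np.array(X)-s['tool_pos'])-m[:3,3]);return cv2.projectPoints(c[None],np.zeros(3),np.zeros(3),K,D)[0].ravel()
q=p.copy()
for X in([418.5,-199,68],[446,-288,68]):
    u=px(X);print(u);cv2.drawMarker(q,tuple(int(round(t)) for t in u),(255,0,0),0,12)
save('w1',q)
np.savez('w1.npz',p=p,d=d,M=M,m=m,K=K,D=D,t=s['tool_pos'])
E
```

```text
[ 418.6 -197.7  156.6]
[252.13834244 197.14210372]
[158.63637929 249.72570239]
```

View pics/w1.png

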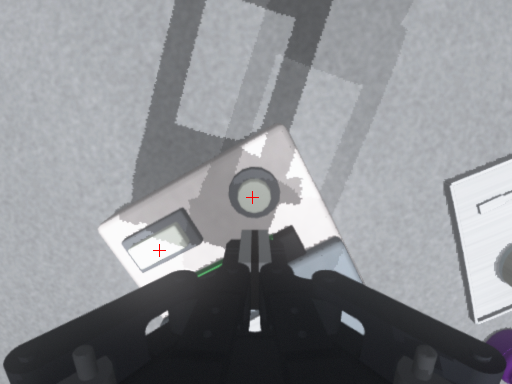

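The wrist view shows the round key centred at about (254,196), within 2 mm of my marker at (252,197). The power key is well away, at about (159,247). Pressing now.

>>> apply_moves([
  [0, 0, 16, 0, 0, 0],
  [0, 0, 16, 0, 0, 0],
  [0, 0, 16, 0, 0, 0],
  [0, 0, 16, 0, 0, 0],
  [0, 0, 16, 0, 0, 0],
])

```text
time: 5.82
tool_pos: [418.0, -197.8, 74.9]
tcp_rot: [180.0, -0.0, 166.8]
ft_force: [0.2, 0.5, 1.5]
finger_gap: 0.4
grip_force: 0.0
```

>>> apply_moves([
  [0, 0, 3, 0, 0, 0],
  [0, 0, 3, 0, 0, 0],
  [0, 0, 3, 0, 0, 0],
  [0, 0, 3, 0, 0, 0],
  [0, 0, 1, 0, 0, 0],
])

```text
time: 6.45
tool_pos: [418.8, -198.3, 63.8]
tcp_rot: [-180.0, 0.1, 166.8]
ft_force: [-0.0, -0.0, 3.2]
finger_gap: 0.1
grip_force: 1.5
```

>>> apply_moves([
  [0, 0, 1, 0, 0, 0],
  [0, 0, 1, 0, 0, 0],
  [0, 0, 0.5, 0, 0, 0],
  [0, 0, 0, 0, 0, 0],
  [0, 0, 0, 0, 0, 0],
])

```text
time: 7.08
tool_pos: [418.8, -198.3, 61.9]
tcp_rot: [-180.0, 0.1, 166.8]
ft_force: [-2.7, 1.4, 10.7]
finger_gap: 0.1
grip_force: 5.6
```

The force shows the key has bottomed out. Now lift off and go to the short jar.

>>> apply_moves([
  [0, 0, -10, 0, 0, 0],
  [0, 0, -22, 0, 0, 0],
  [0, 0, -22, 0, 0, 0],
  [0, 0, -22, 0, 0, 0],
  [0, 0, -22, 0, 0, 0],
])

```text
time: 7.7
tool_pos: [417.8, -197.6, 159.3]
tcp_rot: [180.0, -0.1, 166.8]
ft_force: [0.6, 0.8, 0.4]
finger_gap: -0.2
grip_force: 0.0
```

>>> apply_moves([
  [-9.6, 31.3, 0, 0, 0, 0],
  [-9.6, 31.3, 0, 0, 0, 0],
  [-9.6, 31.3, 0, 0, 0, 0],
  [-9.6, 31.3, 0, 0, 0, 0],
  [-9.6, 31.3, 0, 0, 0, 0],
])

```text
time: 8.32
tool_pos: [500.8, -55.5, 158.6]
tcp_rot: [-180.0, -0.1, 166.8]
ft_force: [0.7, 0.4, 0.8]
finger_gap: -0.1
grip_force: 0.0
```

>>> apply_moves([
  [-9.6, 31.3, 0, 0, 0, 0],
  [-9.6, 31.3, 0, 0, 0, 0],
  [-9.6, 31.3, 0, 0, 0, 0],
  [-9.6, 31.3, 0, 0, 0, 0],
  [-9.6, 31.3, 0, 0, 0, 0],
])

```text
time: 8.95
tool_pos: [583.3, 85.8, 158.5]
tcp_rot: [-180.0, -0.1, 166.8]
ft_force: [0.3, 0.6, -0.6]
finger_gap: -0.2
grip_force: 0.0
```

```bash
python3 to.py 584 84.5 102; python3 - <<'E'
from h import *
p,d=eyes.snapshot("wrist");save('w2',p)
print([(r['xyz'].round() if hasattr(r['xyz'],'round') else r['xyz'],r['confidence']) for r in models.place_of("cap_short","wrist")[:3]])
E
```

```text
8.95 [583.3  85.8 158.5] [-1.800e+02 -1.000e-01  1.668e+02] [-1.  -1.1 56.4]
[([565.1, 190.1, 103.1], 0.72), ([583.2, 83.5, 75.7], 0.67)]
```

View pics/w2.png

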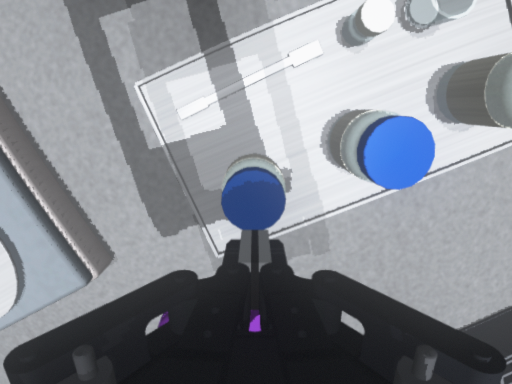

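The wrist view shows the short blue cap at (253,199), directly under the fingertips, with the middle jar well to the side at (396,151). Descend and hold. Then go up and across to the pan.

>>> apply_moves([
  [-1, -1, 12, 0, 0, 0],
  [0, 0, 12, 0, 0, 0],
  [0, 0, 12, 0, 0, 0],
  [0, 0, 12, 0, 0, 0],
  [0, 0, 9, 0, 0, 0],
])

```text
time: 9.68
tool_pos: [583.7, 83.3, 100.6]
tcp_rot: [-180.0, -0.1, 166.8]
ft_force: [0.1, 0.8, -0.7]
finger_gap: -0.3
grip_force: 0.0
```

>>> apply_moves([
  [0, 0, 0, 0, 0, 0],
  [0, 0, 0, 0, 0, 0],
  [0, 0, 0, 0, 0, 0],
  [0, 0, 0, 0, 0, 0],
  [0, 0, 0, 0, 0, 0],
])

```text
time: 10.3
tool_pos: [584.2, 83.7, 102.0]
tcp_rot: [180.0, 0.0, 166.8]
ft_force: [-0.4, -0.4, -0.4]
finger_gap: 0.1
grip_force: 0.0
```

>>> apply_moves([
  [0, 0, 0, 0, 0, 0],
  [0, 0, 0, 0, 0, 0],
  [0, 0, 0, 0, 0, 0],
  [0, 0, 0, 0, 0, 0],
  [0, 0, 0, 0, 0, 0],
])

```text
time: 10.92
tool_pos: [584.1, 83.6, 101.8]
tcp_rot: [-180.0, -0.0, 166.8]
ft_force: [0.2, 0.1, -0.5]
finger_gap: 0.1
grip_force: 0.0
```

>>> apply_moves([
  [0, 0, 0, 0, 0, 0],
  [0, 0, 0, 0, 0, 0],
  [0, 0, 0, 0, 0, 0],
  [0, 0, 0, 0, 0, 0],
  [0, 0, 0, 0, 0, 0],
])

```text
time: 11.55
tool_pos: [584.1, 83.6, 101.8]
tcp_rot: [-180.0, 0.0, 166.8]
ft_force: [-0.2, -0.4, 0.1]
finger_gap: 0.3
grip_force: 0.0
```

>>> apply_moves([
  [0, 0, 0, 0, 0, 0],
  [0, 0, -14, 0, 0, 0],
  [0, 0, -14, 0, 0, 0],
  [0, 0, -14, 0, 0, 0],
  [0, 0, -14, 0, 0, 0],
])

```text
time: 12.18
tool_pos: [584.4, 83.6, 159.4]
tcp_rot: [180.0, 0.1, 166.8]
ft_force: [-0.0, 0.5, 0.5]
finger_gap: 0.4
grip_force: 0.0
```

```bash
python3 to.py 586 -203 158
```

```text
12.175 [584.4  83.6 159.4] [1.800e+02 1.000e-01 1.668e+02] [ -67.1 -278.7    1.4]
```

>>> apply_moves([
  [-6.7, -27.9, 0, 0, 0, 0],
  [-6.7, -27.9, 0, 0, 0, 0],
  [-6.7, -27.9, 0, 0, 0, 0],
  [-6.7, -27.9, 0, 0, 0, 0],
  [-6.7, -27.9, 0, 0, 0, 0],
])

```text
time: 12.8
tool_pos: [584.9, -60.8, 158.7]
tcp_rot: [180.0, 0.0, 166.8]
ft_force: [0.4, -0.3, -0.6]
finger_gap: -0.2
grip_force: 0.0
```

>>> apply_moves([
  [-6.7, -27.9, 0, 0, 0, 0],
  [-6.7, -27.9, 0, 0, 0, 0],
  [-6.7, -27.9, 0, 0, 0, 0],
  [-6.7, -27.9, 0, 0, 0, 0],
  [-6.7, -27.9, 0, 0, 0, 0],
])

```text
time: 13.42
tool_pos: [585.6, -204.3, 158.7]
tcp_rot: [-180.0, 0.0, 166.8]
ft_force: [0.1, 0.2, -0.2]
finger_gap: 0.1
grip_force: 0.0
```

>>> apply_moves([
  [0, 0, 12, 0, 0, 0],
  [0, 0, 12, 0, 0, 0],
  [0, 0, 12, 0, 0, 0],
  [0, 0, 12, 0, 0, 0],
  [0, 0, 11, 0, 0, 0],
])

```text
time: 14.05
tool_pos: [585.3, -202.7, 97.7]
tcp_rot: [180.0, -0.0, 166.8]
ft_force: [-0.7, 0.0, -0.6]
finger_gap: 0.3
grip_force: 0.0
```

>>> apply_moves([
  [0, 0, 0, 0, 0, 0],
  [0, 0, 0, 0, 0, 0],
  [0, 0, 0, 0, 0, 0],
  [0, 0, 0, 0, 0, 0],
  [0, 0, 0, 0, 0, 0],
])

```text
time: 14.68
tool_pos: [585.6, -203.4, 99.1]
tcp_rot: [-180.0, 0.0, 166.8]
ft_force: [-0.5, 0.6, -0.5]
finger_gap: -0.2
grip_force: 0.0
```

>>> apply_moves([
  [0, 0, 0, 0, 0, 0],
  [0, 0, 0, 0, 0, 0],
  [0, 0, 0, 0, 0, 0],
  [0, 0, 0, 0, 0, 0],
  [0, 0, 0, 0, 0, 0],
])

```text
time: 15.3
tool_pos: [585.5, -203.3, 98.7]
tcp_rot: [180.0, -0.0, 166.8]
ft_force: [-0.3, -0.3, 0.4]
finger_gap: -0.1
grip_force: 0.0
```

>>> apply_moves([
  [0, 0, 0, 0, 0, 0],
  [0, 0, 0, 0, 0, 0],
  [0, 0, 0, 0, 0, 0],
  [0, 0, 0, 0, 0, 0],
  [0, 0, 0, 0, 0, 0],
])

```text
time: 15.92
tool_pos: [585.5, -203.3, 98.8]
tcp_rot: [180.0, 0.0, 166.8]
ft_force: [-0.0, -0.6, 0.5]
finger_gap: 0.2
grip_force: 0.0
```

>>> apply_moves([
  [0, 0, 0, 0, 0, 0],
  [0, 0, 0, 0, 0, 0],
  [0, 0, 0, 0, 0, 0],
  [0, 0, 0, 0, 0, 0],
  [0, 0, 0, 0, 0, 0],
])

```text
time: 16.55
tool_pos: [585.5, -203.3, 98.8]
tcp_rot: [180.0, -0.0, 166.8]
ft_force: [-0.4, 0.8, 0.4]
finger_gap: -0.0
grip_force: 0.0
```

```bash
python3 - <<'E'
from tri import *
save('s2',I['scene'][0])
for c in I:
    p=I[c][0];h=cv2.cvtColor(p,cv2.COLOR_RGB2HSV)
    m=((h[...,0]>105)&(h[...,0]<125)&(h[...,1]>150)&(h[...,2]>60)).astype(np.uint8)
    n,l,st,ce=cv2.connectedComponentsWithStats(m)
    for i in range(1,n):
        if 200<st[i,4]<500: print(c,ce[i].round(),st[i,4])
E
```

```text
scene [24. 41.] 295
scene [334. 182.] 263
scene [276. 210.] 353
scene [329. 216.] 390
scene [390. 222.] 436
top [220. 184.] 327
top [173. 189.] 352
top [121. 197.] 382
top [194. 262.] 329
```

View pics/s2.png

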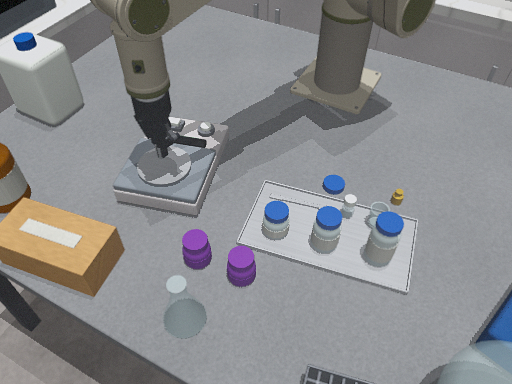

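The fingertips are over the middle of the pan at (163,160). The caps are unmoved at (276,210), (329,216) and (390,222), and the key is up. Now raise the hand.

>>> apply_moves([
  [0, 0, -30, 0, 0, 0],
  [0, 0, -30, 0, 0, 0],
  [0, 0, -30, 0, 0, 0],
  [0, 0, -30, 0, 0, 0],
  [0, 0, -30, 0, 0, 0],
])

```text
time: 17.27
tool_pos: [585.4, -203.3, 249.8]
tcp_rot: [180.0, 0.0, 166.8]
ft_force: [0.5, -0.6, -0.3]
finger_gap: -0.2
grip_force: 0.0
```

>>> apply_moves([
  [0, 0, 0, 0, 0, 0],
  [0, 0, 0, 0, 0, 0],
  [0, 0, 0, 0, 0, 0],
  [0, 0, 0, 0, 0, 0],
  [0, 0, 0, 0, 0, 0],
])

```text
time: 17.9
tool_pos: [585.3, -203.3, 248.2]
tcp_rot: [180.0, -0.1, 166.8]
ft_force: [-0.1, -0.2, 0.4]
finger_gap: 0.1
grip_force: 0.0
```

```bash
python3 -c "
from h import *
print(sense()['tool_pos']);print(job.hand_in())"
```

```text
[ 585.28750033 -203.25366868  248.16359526]
the job is handed in; nothing more can be done
None
```

I pressed and released the round key, held about 2 s over the shortest blue-capped jar and then over the empty pan (about 2.5 cm above each), raised the hand to about 248 mm and handed the job in at about 18 s; no verdict was returned.

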